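Zero the bench gauge on a pipe fitting with the reset stylus

ROBOT

A 7-joint arm with a two-finger parallel gripper is mounted at the origin on the work surface. World frame = base frame: x ahead of the robot, y to its left, z up, the work surface at z = 0. Lengths are in m, angles in degrees, forces in N, time in s.
With the tool pointing down it reaches from about 0.4 to 0.85 m from the base axis. Payload 6.9 kg.
Tool frame: the origin (TCP) lies on the centre line of the jaws, within the pads' length; the fingertips stand 19 mm ahead of it and the grasp point (between the pads) is the TCP (manip.tcp_to_tips is the distance from the TCP to the fingertips, in m); y points along the fingers, z is the direction in which the jaws open and shut, and the axes are right-handed (so a half turn about y gives the same grasp; the last joint's range is limited). The gripper opens to 85 mm and grips with 20 to 120 N. Pads are 22 mm wide; open, the fingers measure 114 mm over their backs; the gripper's body (76 mm by 85 mm) begins 54 mm behind the grasp point. The pads swing forward as they close: fully open they stand 13 mm farther back than shut.
Start: joints at [-56.981, 29.078, -13.613, 85.955, 7.202, 65.827, -8.869], TCP at [0.284, 0.557, 0.228] pointing down, gripper open.
Joint ranges: [-176.47, 176.47], [-13.61, 117.27], [-81.72, 77.17], [0.22, 143.17], [-87.28, 267.28], [10, 112.55], [-165.47, 165.47]. Speed limits (degrees/s): [136.94, 136.94, 180, 180, 180, 180, 180].

INTERFACE

Orientations are given as a 3x3 rotation matrix whose columns are the frame's x, y, z axes.
In Python, from cell import readout, viewer, hand_in, manip gives the robot as it stands.
- The arm moves only by the tool carry_out, never from a script. Its arguments are lists of equal length, an entry for each row: "delta_pos": the shift along the tool's x, y, z in units of 40 mm (1.0 is 40 mm), a list of three; "angular": the turn, a rotation vector about the tool's x, y, z in units of 8 degrees (1.0 is 8 degrees), a list of three. A call has 1 to 12 rows; each row is the pose to reach, as a shift and turn from the pose commanded when the call began, along the tool's axes at that moment; what a row does not reach only later rows make up. A row lasts 1/10 s, in which the tool goes at most 50 mm and 8.59 degrees, less where a joint would pass 70% of its speed; a pose out of reach is approached as far as the arm can. A call with a gripper value outside its range is refused whole. "gripper" is the finger opening in mm, from 0 to 85.4, set as the call begins (left out, the last holds). The fingers move at their own pace and stop on an object; "squeeze" is the grip in N (left out, the last holds). Time passes only in rows, so rows that repeat a pose let the fingers close. It gives the time, the measured TCP pose, the force and the opening at its end, in the units of the state.
- readout.observe(): the state, without advancing time (a new reading comes with each control period).
- viewer.capture(name): name is "side" or "top"; returns (picture, depth): 384x512x3 uint8, red, green, blue; 384x512 float32, m along the optical axis (not along the pixel's ray), 0 where there is no reading.
- viewer.get_calibration(name): a dict with "K" (3x3 intrinsics, pixels), "dist_coeffs" ([k1, k2, p1, p2, k3] as OpenCV has them; the pictures are not rectified), "view" (4x4, takes a point from world to camera coordinates). Camera axes: x right, y up, looking along -z (the intrinsics and any distortion apply to the point x, -y, -z); pixel columns grow to the right and rows downward; lengths in m; the calibration is good to about 2 mm. A picture is of the moment at which its call begins. get_calibration takes no time and is no camera call.
- hand_in(): hands the job in, once; it reports no verdict.
The state is a dict: "time": time; "qpos": joint angles; "joint_velocities": joint speeds; "joint_efforts": joint torques, N m; "tool_pos": TCP position; "orientation": TCP orientation; "ft_force": force on the tool from outside, world axes, zero at the start; "wrist_torque": the same for the moment, N m; "finger_gap": finger opening in m.
Only numpy, scipy, OpenCV 4.12 (cv2) and the standard library are available. Lean on these libraries where they do the work, as an engineer would, in place of code of your own. Each camera call takes 0.05 s, during which the arm holds its last target.

TASK

Slide the bench gauge's jaw, by its black post, shut on the yellow fitting that stands in the gauge, until the fitting is pinched (not crushed) and has pushed the sprung anvil back to its stop, and leave it shut. Then take the orange stylus from its stand, reach through the hole in the console's green boss and press the recessed green button all the way down with it. Finish while still gripping the stylus and holding that button down; never press the red button, and do not knock over the fitting or shift the black seal rings or the spare yellow fitting.

Things in the scene. Friction and masses are not known exactly. Their poses are not given: they have to be found in the camera images.
- gauge: bench gauge, fixed to the bench: dark steel bed 100 mm (x) by 300 mm (y) by 15 mm high, sprung steel anvil at its +y end, sliding jaw that moves along its +y towards the anvil. Origin: centre of the bed's underside; z up
- anvil_face (a point): centre of the anvil's flat working face (60 mm wide, from 15 to 60 mm above the bench); it faces the gauge's -y. Axes as the gauge's. The anvil is sprung (see anvil) and this point moves with it
- anvil (a joint): how far the sprung anvil is pushed back along the gauge's +y, in m: 0 at rest, stop at 0.004; 1.5 N per mm, so 6 N at the stop. When the jaw is let go the anvil may ease back a little; that is all right
- jaw_face (a point): centre of the sliding jaw's flat working face (60 mm wide, up to 60 mm above the bench); it faces the gauge's +y, axes as the gauge's. It moves with the jaw
- jaw_post (a point): point for gripping on the axis of the upright black round post on top of the jaw's blue carriage: post 18 mm diameter, rising from 40 to 84 mm above the bench; this point is 65 mm above the bench, 65 mm behind the jaw face. It moves with the jaw
- jaw (a joint): travel of the jaw in m along the gauge's +y: 0 fully open (face 140 mm from the anvil face), 0.080 when the 60 mm fitting just touches both jaw and anvil, 0.084 with the anvil pushed back to its stop. Slides with about 4 N of friction and stays where it is left
- sleeve: yellow plastic pipe fitting, loose, standing upright on the gauge's bed between jaw and anvil with a gap to both: 60 mm diameter body, 70 mm bead at the top (62 to 75 mm up), 75 mm tall, about 0.15 kg. Origin: centre of its underside
- sleeve_center (a point): centre of that fitting, 37.5 mm above its underside
- console: grey readout console, fixed to the bench, 110 mm (x) by 140 mm (y), top 40 mm high, with a black display bar (58 mm high) along its +x side and two square bosses 36 mm wide rising to 60 mm: green at its +y, red at its -y, 76 mm apart. Origin: centre of its underside; z up
- green_mouth (a point): centre of the mouth of the round hole (14 mm diameter, vertical) in the top of the green boss, 60 mm above the bench. The green button's top lies 12 mm below the mouth, and 18 mm below when fully pressed
- green_button (a joint): travel of the green button in m, 0 up, 0.006 fully down; springs back; about 0.6 N to start and 4.2 N when fully down
- red_mouth (a point): centre of the mouth of the like hole in the red boss, over the red button, which is to be left alone
- red_button (a joint): travel of the red button in m, 0 up, 0.006 fully down
- stand: stylus stand, fixed to the bench: blue block 60 mm square, 48 mm high, on a dark steel foot 80 mm square and 2 mm high; a vertical 9 mm hole through its middle. Origin: centre of its underside
- stylus_center (a point): middle of the stylus's orange handle (a cylinder 16 mm diameter, 70 mm long); the place to grip it. At first the stylus stands upright in the stand with the handle's lower end on the block, this point 83 mm above the bench. About 50 g. Its z axis points up along the handle, away from the tip
- stylus_tip (a point): lower end of the stylus's steel shaft (6 mm diameter, 45 mm long below the handle), 80 mm below the middle of the handle on its axis
- stylus: the stylus as a whole; origin at the lower end of its orange handle, where the steel shaft begins, on its axis; z up along the handle
- seal0: bystander: black rubber seal ring, 76 mm diameter, 12 mm high, flat on the bench. Origin: centre of its underside
- seal1: bystander: a seal ring like seal0
- seal2: bystander: a seal ring like seal0
- spare: bystander: another yellow fitting like the one in the gauge, standing on the bench. Origin: centre of its underside

How it is judged (in metres and radians):
On the way, in this order (a step that is already met when the one before it is completed fails the run):
1. the jaw is shut on the fitting: it is pinched between jaw and anvil with more than 3 N (contact force between jaw and sleeve above 3 N and y of sleeve_center in the frame of jaw_face below 0.0325 m and y of sleeve_center in the frame of anvil_face above -0.0325 m and angle between sleeve's own z axis and vertical below 0.1 rad), for 0.2 s.
2. the stylus, held in the gripper, holds the green button down through the hole (value of joint green_button above 0.0045 m and horizontal distance between stylus_tip and green_mouth below 0.007 m and z of stylus_tip in the frame of green_mouth below -0.014 m and contact force between the fingers and stylus above 2 N and contact force between stylus and console above 1.5 N and y of sleeve_center in the frame of jaw_face below 0.0325 m and y of sleeve_center in the frame of anvil_face above -0.0325 m and angle between sleeve's own z axis and vertical below 0.1 rad), for 0.3 s.
At the end, for the whole second after the job is handed in: Green button down at least 4.5 of 6 mm, pressed (over 1.5 N) by the stylus tip, within 7 mm of the hole axis, 14 mm below its mouth; stylus gripped with over 2 N; fitting upright within 0.1 rad, jaw and anvil each within 2.5 mm of touching it; red button not pressed (all of step 2 and value of joint red_button below 0.0015 m); the arm keeps its last pose, push and grip.
It fails at once if the red button is pressed (value of joint red_button above 0.003 m).
It fails at once if the fitting is crushed: more than 60 N from the jaw (contact force between jaw and sleeve above 60 N).
It fails at once if the fitting is knocked over (angle between sleeve's own z axis and vertical above 0.5 rad).
It fails at once if a seal ring or the spare fitting is shifted by more than 30 mm (distance of any of seal0, seal1, seal2, spare from where it was at the start of the episode above 0.03 m).
It also fails if it takes over 51 s, if anything falls off the work surface, if the arm or the gripper's body presses on something with over 40 N, if the wrist force passes 120 N, or if a joint passes its speed limit or range.

## Working session

There is one attempt and no reset: what is moved stays moved. The work goes in short steps, Python scripts to look and compute and a tool call to move; the robot and the scene stay as the last step left them, time stands still between calls to the robot, and variables do not carry over. Pictures are saved under pics/ and viewed, and the job is handed in when it is done.

Besides the shell and the picture viewer there is one more tool, called after "Call:" by a JSON object that holds its "op" and its "data". carry_out: Moves the arm, as the interface text tells. Its arguments: {"type":"object","properties":{"delta_pos":{"type":"array"},"angular":{"type":"array"},"gripper":{"type":"number"},"squeeze":{"type":"number"}},"required":["delta_pos","angular"]}

```bash
ls; mkdir -p pics; python3 - <<'E'
from cell import readout, viewer, manip
import cv2,numpy as np
s=readout.observe(); print({k:np.round(v,4).tolist() for k,v in s.items()})
print(manip.tcp_to_tips)
for n in("side","top"):
    p,d=viewer.capture(n); cv2.imwrite(f"pics/{n}0.png",p[:,:,::-1]); np.save(f"pics/{n}0.npy",d); c=viewer.get_calibration(n); print(n,c)
E
```

```text
pics
{'time': 0.0, 'qpos': [-56.9784, 29.1262, -13.6094, 86.0092, 7.2039, 65.8264, -8.8695], 'joint_velocities': [0.0927, -0.0236, 0.0391, -0.0367, -0.0429, 0.1179, -0.1137], 'joint_efforts': [-0.0004, -62.0609, -2.187, -24.9655, 0.0127, 0.012, 0.0001], 'tool_pos': [0.2834, 0.5565, 0.227], 'orientation': [[0.8912, -0.0008, 0.4536], [-0.4536, -0.0016, 0.8912], [0.0001, -1.0, -0.0018]], 'ft_force': [-0.6801, 0.5664, -0.0765], 'wrist_torque': [-0.0024, 0.0333, -0.0192], 'finger_gap': 0.0853}
0.019
side {'K': array([[349.40396063,   0.        , 250.89414928],
       [  0.        , 349.40396063, 189.21260335],
       [  0.        ,   0.        ,   1.        ]]), 'dist_coeffs': array([-0.10185138,  0.        ,  0.        ,  0.        ,  0.        ]), 'view': array([[ 0.84240995, -0.53882751,  0.00322341, -0.56646355],
       [ 0.26698247,  0.42258515,  0.86610747, -0.20610388],
       [-0.46804469, -0.72875696,  0.49984744, -0.75358476],
       [ 0.        ,  0.        ,  0.        ,  1.        ]])}
top {'K': array([[392.89340127,   0.        , 256.99413331],
       [  0.        , 392.89340127, 187.65486081],
       [  0.        ,   0.        ,   1.        ]]), 'dist_coeffs': array([-0.09200401,  0.        ,  0.        ,  0.        ,  0.        ]), 'view': array([[ 3.99793128e-03, -9.99991981e-01, -2.32158147e-04,
        -8.12327505e-02],
       [ 9.97409668e-01,  3.97093343e-03,  7.18205130e-02,
        -6.00345233e-01],
       [-7.18190152e-02, -5.18690255e-04,  9.97417545e-01,
        -1.13173454e+00],
       [ 0.00000000e+00,  0.00000000e+00,  0.00000000e+00,
         1.00000000e+00]])}
```

View pics/top0.png

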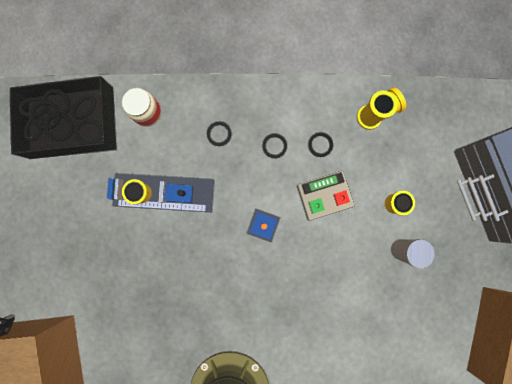

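View pics/side0.png

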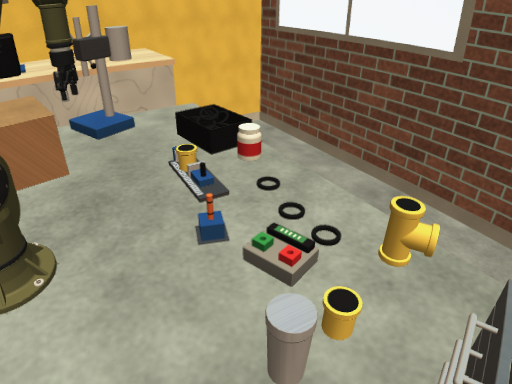

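Top view: the gauge is at about (163,193) with its post near (181,193), the sleeve at (134,191), the stand and stylus at (264,226), the green boss at (317,205) and the red boss at (342,198). The seals sit around (219,133), (275,146) and (320,144), and the spare fitting is at (402,203). The side view shows the same layout. Next I'll zoom in and measure.

```bash
cat > h.py <<'E'
import cv2,numpy as np
from cell import readout,viewer
def ray(n,uv):
    c=viewer.get_calibration(n)
    p=cv2.undistortPoints(np.array(uv,float).reshape(-1,1,2),c["K"],c["dist_coeffs"]).reshape(-1,2)
    d=np.c_[p[:,0],-p[:,1],-np.ones(len(p))]
    V=c["view"];R=V[:3,:3];t=V[:3,3]
    return -R.T@t, d@R
def onplane(n,uv,z):
    o,d=ray(n,uv); s=(z-o[2])/d[:,2]; return o+d*s[:,None]
def proj(n,P):
    c=viewer.get_calibration(n);V=c["view"];q=np.atleast_2d(P)@V[:3,:3].T+V[:3,3]
    q=q*[1,-1,-1]
    return cv2.projectPoints(q.reshape(-1,1,3),np.zeros(3),np.zeros(3),c["K"],c["dist_coeffs"])[0].reshape(-1,2)
def tri(uv1,uv2):
    o1,d1=ray("top",[uv1]);o2,d2=ray("side",[uv2]);A=[];b=[]
    for o,d in((o1,d1[0]),(o2,d2[0])):
        d=d/np.linalg.norm(d);M=np.eye(3)-np.outer(d,d);A.append(M);b.append(M@o)
    x,r,*_=np.linalg.lstsq(np.vstack(A),np.hstack(b),rcond=None);return x,np.sqrt(r)
E
python3 - <<'E'
import cv2
a=cv2.imread("pics/top0.png"); b=cv2.imread("pics/side0.png")
def s(n,i,x0,y0,x1,y1,f): cv2.imwrite(f"pics/{n}.png",cv2.resize(i[y0:y1,x0:x1],None,fx=f,fy=f,interpolation=cv2.INTER_NEAREST))
s("z1",a,100,165,225,220,6); s("z2",a,240,165,360,245,6); s("z3",b,160,140,260,215,7);s("z4",b,185,185,335,285,5)
E
```

```text
(no output)
```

View pics/z1.png

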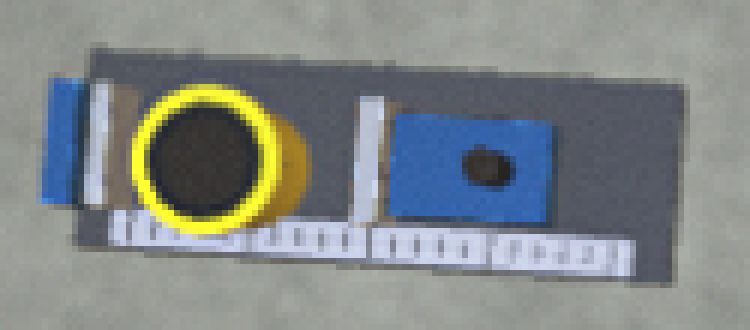

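View pics/z2.png

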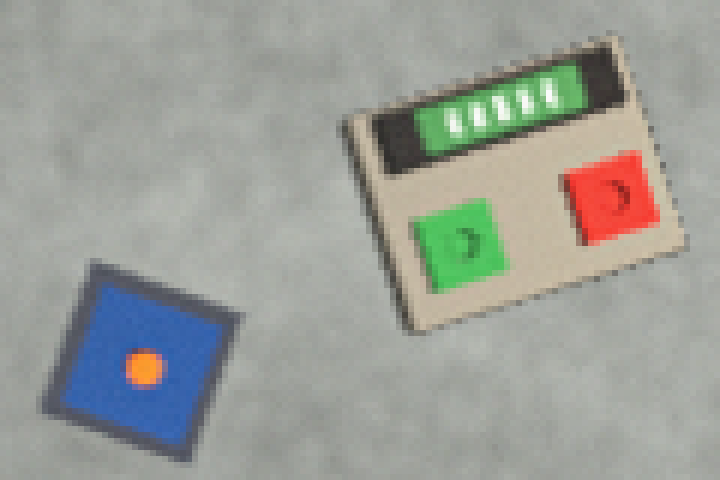

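View pics/z3.png

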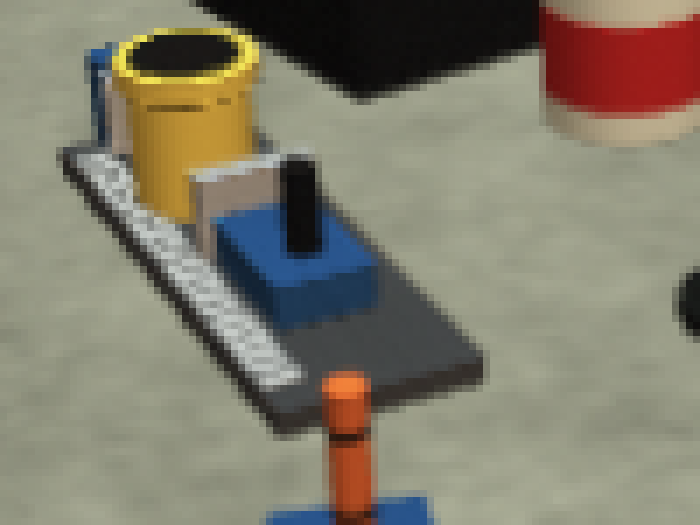

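View pics/z4.png

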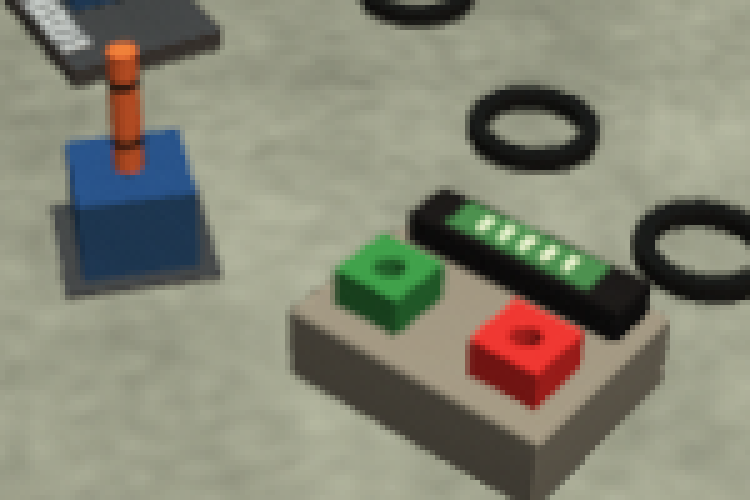

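```bash
python3 - <<'E'
from h import *
a=cv2.imread("pics/top0.png").astype(int);b=cv2.imread("pics/side0.png").astype(int)
np.set_printoptions(precision=4,suppress=True)
def uv(L,o,f): return np.array(L,float)/f-0.5+np.array(o)
bed=onplane("top",uv([(92,48),(687,88),(672,286),(75,246)],(100,165),6),0.015)
c=bed.mean(0);e=(bed[0]-bed[1]+bed[3]-bed[2]);e/=np.linalg.norm(e)
print("bed",bed[:,:2],c,"y dir",e,np.degrees(np.arctan2(e[1],e[0])),np.linalg.norm(bed[0]-bed[1]),np.linalg.norm(bed[1]-bed[2]))
def blob(m,x0,y0,x1,y1):
    k=np.zeros(m.shape,bool);k[y0:y1,x0:x1]=1;ys,xs=np.nonzero(m&k);return np.array([xs.mean(),ys.mean()]),len(xs),xs.min(),xs.max(),ys.min(),ys.max()
B,G,R=a[...,0],a[...,1],a[...,2]
pm=(B<90)
r=blob(pm,172,186,190,200);print("post blob",r, onplane("top",[r[0]],0.065))
ob=blob((R>200)&(B<90)&(G<190),255,215,275,240);print("stylus top",ob,onplane("top",[ob[0]],0.118))
st=onplane("top",uv([(90,262),(243,315),(190,463),(42,410)],(240,165),6),0.002);print("stand",st[:,:2],st.mean(0))
gm=(G>150)&(R<110)&(B<130);rm=(R>200)&(G<100)
g=onplane("top",uv([(415,217),(490,199),(510,271),(436,294)],(240,165),6),0.06);print("green boss",g[:,:2],g.mean(0))
rd=onplane("top",uv([(564,174),(640,152),(660,222),(585,246)],(240,165),6),0.06);print("red boss",rd.mean(0))
print("mouths", onplane("top",uv([(463,242)],(240,165),6),0.06),onplane("side",uv([(391,267)],(185,185),5),0.06))
print("stylus top side",onplane("side",uv([(346,381)],(160,140),7),0.118),onplane("side",uv([(301,161)],(160,140),7),0.084))
print("red side",onplane("side",uv([(527,336)],(185,185),5),0.06))
d=g.mean(0)-rd.mean(0);print("console ydir",np.degrees(np.arctan2(d[1],d[0])),np.linalg.norm(d))
ym=(R>150)&(G>150)&(B<100)
print("sleeve",blob(ym,118,172,150,212))
sl=onplane("top",uv([(206,158)],(100,165),6),0.075);print(sl)
u=e[:2];
for n,p in(("post",onplane("top",[r[0]],0.065)[0]),("sleeve",sl[0])):
    q=p[:2]-c[:2];print(n,"gauge y",q@u,"gauge x",q@np.array([u[1],-u[0]]))
jf=onplane("top",uv([(362,95),(352,223)],(100,165),6),0.06);print("jawface edge",[(p[:2]-c[:2])@u for p in jf])
af=onplane("top",uv([(113,84),(104,205)],(100,165),6),0.06);print("anvil edge",[(p[:2]-c[:2])@u for p in af])
for n,P in(("top",[[*onplane("top",[r[0]],0.065)[0][:2],.084]]),):print(proj(n,P))
E
```

```text
bed [[0.645  0.3476]
 [0.6258 0.0485]
 [0.5283 0.0548]
 [0.5461 0.3533]] [0.5863 0.201  0.015 ] y dir [0.0618 0.9981 0.    ] 86.45820921849764 0.2996514401862438 0.09776278476658934
post blob (array([180.8293, 192.5854]), 41, np.int64(177), np.int64(185), np.int64(190), np.int64(195)) [[0.5827 0.1368 0.065 ]]
stylus top (array([263.3913, 225.9565]), 23, np.int64(261), np.int64(266), np.int64(224), np.int64(228)) [[ 0.4911 -0.0964  0.118 ]]
stand [[ 0.5409 -0.0717]
 [ 0.5149 -0.1475]
 [ 0.4419 -0.1214]
 [ 0.4677 -0.0483]] [ 0.4913 -0.0972  0.002 ]
green boss [[ 0.5615 -0.2255]
 [ 0.5701 -0.2612]
 [ 0.5361 -0.2704]
 [ 0.5252 -0.2353]] [ 0.5482 -0.2481  0.06  ]
red boss [ 0.5706 -0.3195  0.06  ]
mouths [[ 0.5497 -0.2482  0.06  ]] [[ 0.5473 -0.2456  0.06  ]]
stylus top side [[ 0.4909 -0.0917  0.118 ]] [[0.5845 0.144  0.084 ]]
red side [[ 0.5699 -0.3179  0.06  ]]
console ydir 107.37297031962943 0.07479148949838506
sleeve (array([134.603 , 190.6281]), 199, np.int64(122), np.int64(146), np.int64(179), np.int64(203))
[[0.5864 0.2689 0.075 ]]
post gauge y -0.0643595471916724 gauge x 0.0003676504660683049
sleeve gauge y 0.06769569984996142 gauge x -0.004042993124407573
jawface edge [np.float64(-0.00021435097622950268), np.float64(-0.0004964091851023724)]
anvil edge [np.float64(0.12105615751745388), np.float64(0.12015796706122354)]
[[179.5126 192.1803]]
```

```bash
cat >> h.py <<'E'
from scipy.spatial.transform import Rotation as Ro
def go(target,zdir_deg=None):
    s=readout.observe();R=np.array(s["orientation"]);p=np.array(s["tool_pos"])
    d=R.T@(np.array(target)-p)/0.04
    out=[np.round(d,3)]
    if zdir_deg is not None:
        a=np.radians(zdir_deg);z=np.array([np.cos(a),np.sin(a),0]);y=np.array([0,0,-1.]);T=np.c_[np.cross(y,z),y,z]
        out.append(np.round(Ro.from_matrix(R.T@T).as_rotvec(degrees=True)/8,3))
    print(*out,"dist",np.linalg.norm(d)*.04,"t",s["time"],"p",np.round(p,4),"F",np.round(s["ft_force"],2),"gap",s["finger_gap"])
E
python3 -c "
from h import *
go([.5823,.1366,.15],86.46)"
```

```text
[11.422  1.938 -5.964] [ 1.200e-02 -2.929e+00 -2.000e-03] dist 0.5212137165915812 t 0.1 p [0.2834 0.5565 0.2271] F [ 0.58  0.2  -0.67] gap 0.08541985745571745
```

Call:
{"op": "carry_out", "data": {"delta_pos": [[1, 0, -0.5], [2, 0, -1], [3, 0, -1.5], [4, 0, -2.1], [5, 0, -2.6], [6, 0, -3.1], [7, 0, -3.7], [8, 0, -4.2], [9, 0, -4.7], [10, 0.5, -5.2], [11, 1, -5.7], [11.42, 1, -5.96]], "angular": [[0, -0.3, 0], [0, -0.6, 0], [0, -0.9, 0], [0, -1.2, 0], [0, -1.5, 0], [0, -1.8, 0], [0, -2.1, 0], [0, -2.4, 0], [0, -2.7, 0], [0, -2.93, 0], [0, -2.93, 0], [0, -2.93, 0]], "gripper": 46}}

```text
time: 1.3
tool_pos: [0.5833, 0.1314, 0.1845]
orientation: [[0.998, -0.004, 0.067], [-0.067, -0.004, 0.998], [-0.004, -1.0, -0.004]]
ft_force: [-0.2, -0.8, 0.3]
finger_gap: 0.0458
```

```bash
python3 -c "
from h import *
go([.5823,.1366,.067],86.46)"
```

```text
[-0.022  2.937  0.139] [ 0.028 -0.039 -0.028] dist 0.11760812484097118 t 1.3 p [0.5833 0.1314 0.1845] F [-0.16 -0.77  0.25] gap 0.04582302357198884
```

Call:
{"op": "carry_out", "data": {"delta_pos": [[0, 0, 0], [0, 0, 0], [0, 0, 0]], "angular": [[0, 0, 0], [0, 0, 0], [0, 0, 0]]}}

```text
time: 1.6
tool_pos: [0.5818, 0.1391, 0.1882]
orientation: [[0.998, -0.0, 0.059], [-0.059, 0.001, 0.998], [-0.0, -1.0, 0.001]]
ft_force: [-0.3, 1.0, -0.8]
finger_gap: 0.0461
```

```bash
python3 -c "
from h import *
go([.5823,.1366,.067],86.46)
p,d=viewer.capture('top');cv2.imwrite('pics/t1.png',cv2.resize(p[150:230,90:240,::-1],None,fx=5,fy=5,interpolation=0))
p,d=viewer.capture('side');cv2.imwrite('pics/s1.png',cv2.resize(p[110:220,140:270,::-1],None,fx=5,fy=5,interpolation=0))"
```

```text
[ 0.017  3.029 -0.066] [-0.008  0.017 -0.001] dist 0.1211879571012163 t 1.6 p [0.5818 0.1391 0.1882] F [-0.29  0.97 -0.8 ] gap 0.04610702725301695
```

View pics/s1.png

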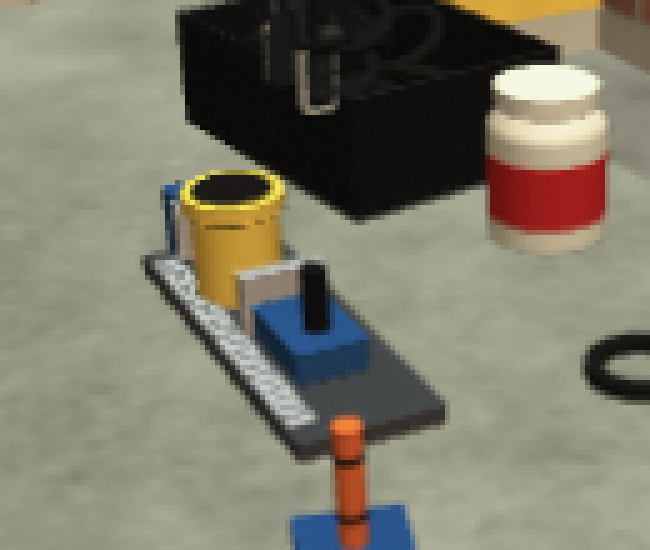

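The side view shows the fingers above the post (crop 305,75 against post top 315,265), with the fitting upright. Next: descend onto the post.

Call:
{"op": "carry_out", "data": {"delta_pos": [[0, 0.6, -0.06], [0, 1.4, -0.06], [0, 2.2, -0.06], [0, 2.8, -0.06], [0, 3.03, -0.06], [0, 3.03, -0.06], [0, 3.03, -0.06]], "angular": [[0, 0, 0], [0, 0, 0], [0, 0, 0], [0, 0, 0], [0, 0, 0], [0, 0, 0], [0, 0, 0]]}}

```text
time: 2.4
tool_pos: [0.5829, 0.1356, 0.0678]
orientation: [[0.998, 0.001, 0.061], [-0.061, 0.001, 0.998], [0.001, -1.0, 0.001]]
ft_force: [0.6, 0.2, -0.9]
finger_gap: 0.0462
```

```bash
python3 -c "
from h import *
go([.5823,.1366,.067],86.46)
p,d=viewer.capture('top');cv2.imwrite('pics/t2.png',cv2.resize(p[150:230,90:240,::-1],None,fx=5,fy=5,interpolation=0))
p,d=viewer.capture('side');cv2.imwrite('pics/s2.png',cv2.resize(p[110:220,140:270,::-1],None,fx=5,fy=5,interpolation=0))"
```

```text
[-0.016  0.02   0.023] [-0.004  0.005  0.01 ] dist 0.0013951600787445323 t 2.4 p [0.5829 0.1356 0.0678] F [ 0.62  0.16 -0.93] gap 0.046236359334148276
```

View pics/s2.png

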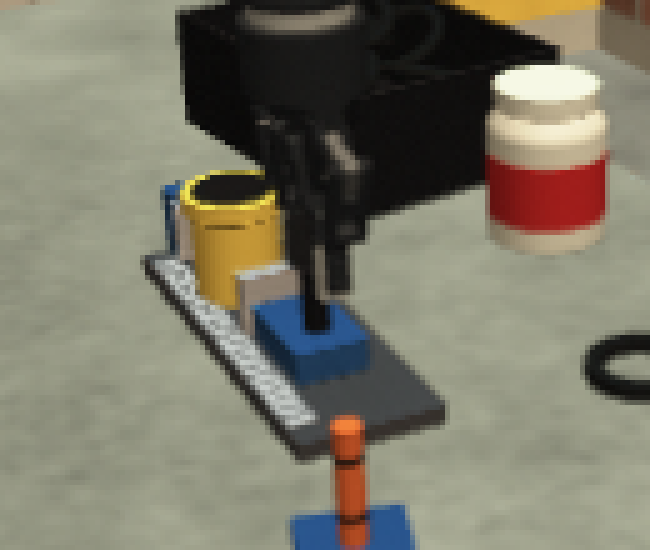

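The fingers stand either side of the post (crop 300,280 and 340,290; post foot 317,325). Next: close.

Call:
{"op": "carry_out", "data": {"delta_pos": [[0, 0, 0], [0, 0, 0], [0, 0, 0], [0, 0, 0], [0, 0, 0], [0, 0, 0]], "angular": [[0, 0, 0], [0, 0, 0], [0, 0, 0], [0, 0, 0], [0, 0, 0], [0, 0, 0]], "gripper": 10, "squeeze": 25}}

```text
time: 3.1
tool_pos: [0.5829, 0.1354, 0.0677]
orientation: [[0.998, 0.002, 0.062], [-0.062, 0.001, 0.998], [0.002, -1.0, 0.001]]
ft_force: [-0.4, -0.2, 7.0]
finger_gap: 0.0166
```

Call:
{"op": "carry_out", "data": {"delta_pos": [[0, 0, 0.1], [0, 0, 0.25], [0, 0, 0.4], [0, 0, 0.55], [0, 0, 0.7], [0, 0, 0.7]], "angular": [[0, 0, 0], [0, 0, 0], [0, 0, 0], [0, 0, 0], [0, 0, 0], [0, 0, 0]]}}

```text
time: 3.7
tool_pos: [0.5844, 0.1629, 0.0677]
orientation: [[0.998, 0.001, 0.062], [-0.062, -0.0, 0.998], [0.001, -1.0, -0.0]]
ft_force: [-1.3, -0.8, 7.1]
finger_gap: 0.017
```

```bash
python3 -c "
from h import *
go([.5823,.1366,.067],86.46)
p,d=viewer.capture('top');cv2.imwrite('pics/t3.png',cv2.resize(p[150:230,90:240,::-1],None,fx=5,fy=5,interpolation=0))
p,d=viewer.capture('side');cv2.imwrite('pics/s3.png',cv2.resize(p[110:220,140:270,::-1],None,fx=5,fy=5,interpolation=0))"
```

```text
[-0.013  0.018 -0.659] [0.003 0.001 0.009] dist 0.026370407123056622 t 3.7 p [0.5844 0.1629 0.0677] F [-1.25 -0.77  7.07] gap 0.017039087515930924
```

View pics/s3.png

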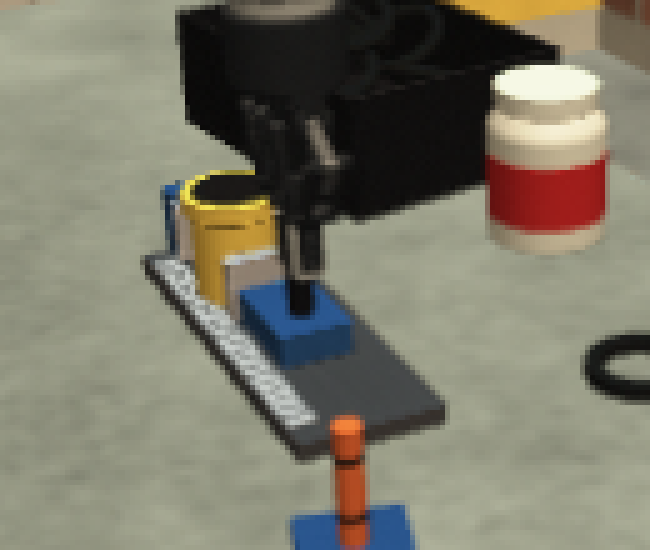

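View pics/t3.png

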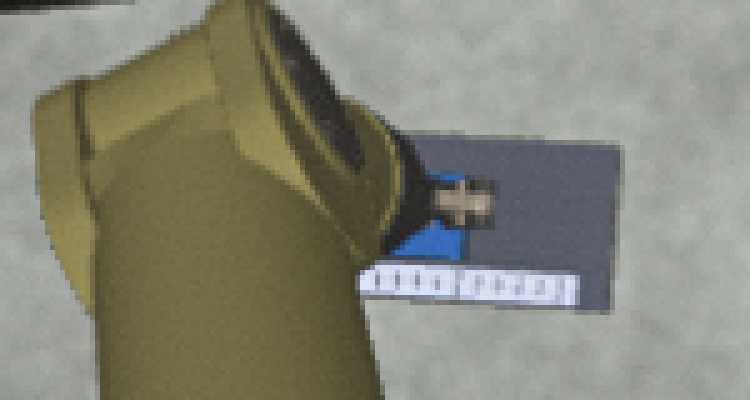

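The jaw has moved about 28 mm with the post held (side crop: post at 300,300; fitting upright). I'll keep going.

Call:
{"op": "carry_out", "data": {"delta_pos": [[0, 0, 0.1], [0, 0, 0.2], [0, 0, 0.3], [0, 0, 0.4], [0, 0, 0.5], [0, 0, 0.6], [0, 0, 0.7], [0, 0, 0.7]], "angular": [[0, 0, 0], [0, 0, 0], [0, 0, 0], [0, 0, 0], [0, 0, 0], [0, 0, 0], [0, 0, 0], [0, 0, 0]]}}

```text
time: 4.6
tool_pos: [0.586, 0.1898, 0.0677]
orientation: [[0.998, 0.001, 0.062], [-0.062, -0.001, 0.998], [0.001, -1.0, -0.001]]
ft_force: [-1.9, -2.5, 8.4]
finger_gap: 0.0165
```

Call:
{"op": "carry_out", "data": {"delta_pos": [[0, 0, 0.03], [0, 0, 0.05], [0, 0, 0.05]], "angular": [[0, 0, 0], [0, 0, 0], [0, 0, 0]]}}

```text
time: 4.9
tool_pos: [0.586, 0.191, 0.0677]
orientation: [[0.998, 0.0, 0.063], [-0.063, -0.002, 0.998], [0.0, -1.0, -0.002]]
ft_force: [-2.2, -4.6, 9.6]
finger_gap: 0.0162
```

Call:
{"op": "carry_out", "data": {"delta_pos": [[0, 0, 0.03], [0, 0, 0.05], [0, 0, 0.05]], "angular": [[0, 0, 0], [0, 0, 0], [0, 0, 0]]}}

```text
time: 5.2
tool_pos: [0.5861, 0.1929, 0.0677]
orientation: [[0.998, 0.0, 0.063], [-0.063, -0.002, 0.998], [0.0, -1.0, -0.002]]
ft_force: [-2.9, -4.7, 9.3]
finger_gap: 0.0166
```

Call:
{"op": "carry_out", "data": {"delta_pos": [[0, 0, 0.03], [0, 0, 0.05], [0, 0, 0.05]], "angular": [[0, 0, 0], [0, 0, 0], [0, 0, 0]]}}

```text
time: 5.5
tool_pos: [0.5862, 0.1949, 0.0677]
orientation: [[0.998, 0.0, 0.063], [-0.063, -0.002, 0.998], [0.0, -1.0, -0.002]]
ft_force: [-2.9, -4.7, 9.4]
finger_gap: 0.0165
```

```bash
python3 -c "
from h import *
go([.5823,.1366,.067],86.46)
p,d=viewer.capture('side');cv2.imwrite('pics/s4.png',cv2.resize(p[110:220,140:270,::-1],None,fx=5,fy=5,interpolation=0))"
```

```text
[-0.006  0.02  -1.461] [ 0.016 -0.009  0.002] dist 0.05846078532974693 t 5.5 p [0.5862 0.1949 0.0677] F [-2.88 -4.72  9.4 ] gap 0.01651666628749849
```

View pics/s4.png

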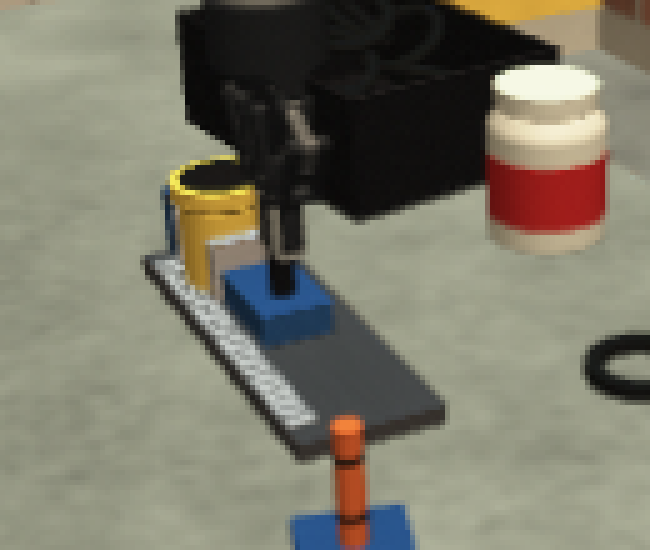

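The fitting is upright and now next to the anvil (170–260,170). Friction reads a steady 4.7 N. I'll continue in 2 mm steps.

Call:
{"op": "carry_out", "data": {"delta_pos": [[0, 0, 0.03], [0, 0, 0.05], [0, 0, 0.05]], "angular": [[0, 0, 0], [0, 0, 0], [0, 0, 0]]}}

```text
time: 5.85
tool_pos: [0.5864, 0.1969, 0.0677]
orientation: [[0.998, 0.0, 0.063], [-0.063, -0.002, 0.998], [0.0, -1.0, -0.002]]
ft_force: [-2.8, -5.7, 9.0]
finger_gap: 0.0169
```

Call:
{"op": "carry_out", "data": {"delta_pos": [[0, 0, 0.03], [0, 0, 0.05], [0, 0, 0.05]], "angular": [[0, 0, 0], [0, 0, 0], [0, 0, 0]]}}

```text
time: 6.15
tool_pos: [0.5865, 0.1986, 0.0677]
orientation: [[0.998, 0.0, 0.063], [-0.063, -0.003, 0.998], [0.0, -1.0, -0.003]]
ft_force: [-3.0, -4.8, 9.1]
finger_gap: 0.0168
```

Call:
{"op": "carry_out", "data": {"delta_pos": [[0, 0, 0.03], [0, 0, 0.05], [0, 0, 0.05]], "angular": [[0, 0, 0], [0, 0, 0], [0, 0, 0]]}}

```text
time: 6.45
tool_pos: [0.5865, 0.1998, 0.0677]
orientation: [[0.998, -0.0, 0.064], [-0.064, -0.004, 0.998], [-0.0, -1.0, -0.004]]
ft_force: [-3.5, -7.2, 10.5]
finger_gap: 0.0166
```

Call:
{"op": "carry_out", "data": {"delta_pos": [[0, 0, 0.025], [0, 0, 0.025]], "angular": [[0, 0, 0], [0, 0, 0]]}}

```text
time: 6.65
tool_pos: [0.5865, 0.2004, 0.0677]
orientation: [[0.998, -0.0, 0.064], [-0.064, -0.004, 0.998], [-0.0, -1.0, -0.004]]
ft_force: [-3.7, -8.4, 10.9]
finger_gap: 0.0164
```

Call:
{"op": "carry_out", "data": {"delta_pos": [[0, 0, 0.025], [0, 0, 0.025]], "angular": [[0, 0, 0], [0, 0, 0]]}}

```text
time: 6.85
tool_pos: [0.5866, 0.2009, 0.0677]
orientation: [[0.998, -0.001, 0.064], [-0.064, -0.005, 0.998], [-0.0, -1.0, -0.005]]
ft_force: [-2.8, -9.0, 10.5]
finger_gap: 0.0168
```

Call:
{"op": "carry_out", "data": {"delta_pos": [[0, 0, 0.025], [0, 0, 0.025]], "angular": [[0, 0, 0], [0, 0, 0]]}}

```text
time: 7.05
tool_pos: [0.5866, 0.2015, 0.0677]
orientation: [[0.998, -0.001, 0.064], [-0.064, -0.005, 0.998], [-0.0, -1.0, -0.005]]
ft_force: [-3.1, -9.0, 11.7]
finger_gap: 0.0163
```

Call:
{"op": "carry_out", "data": {"delta_pos": [[0, 0, 0.03], [0, 0, 0.05], [0, 0, 0.05]], "angular": [[0, 0, 0], [0, 0, 0], [0, 0, 0]]}}

```text
time: 7.35
tool_pos: [0.5867, 0.2021, 0.0676]
orientation: [[0.998, -0.001, 0.065], [-0.065, -0.007, 0.998], [-0.001, -1.0, -0.007]]
ft_force: [-3.9, -11.4, 12.6]
finger_gap: 0.0169
```

Call:
{"op": "carry_out", "data": {"delta_pos": [[0, 0, 0.03], [0, 0, 0.05], [0, 0, 0.05]], "angular": [[0, 0, 0], [0, 0, 0], [0, 0, 0]]}}

```text
time: 7.65
tool_pos: [0.5866, 0.2022, 0.0676]
orientation: [[0.998, -0.002, 0.066], [-0.066, -0.01, 0.998], [-0.001, -1.0, -0.01]]
ft_force: [-5.6, -16.1, 15.8]
finger_gap: 0.0164
```

Call:
{"op": "carry_out", "data": {"delta_pos": [[0, 0, 0.03], [0, 0, 0.05], [0, 0, 0.05]], "angular": [[0, 0, 0], [0, 0, 0], [0, 0, 0]]}}

```text
time: 7.95
tool_pos: [0.5867, 0.2022, 0.0676]
orientation: [[0.998, -0.003, 0.068], [-0.068, -0.012, 0.998], [-0.002, -1.0, -0.012]]
ft_force: [-4.9, -20.5, 16.1]
finger_gap: 0.0168
```

The anvil is at its stop: position has frozen at y=0.2022 while force climbs to 20 N. I'll hold, then ease off before letting go.

Call:
{"op": "carry_out", "data": {"delta_pos": [[0, 0, 0], [0, 0, 0], [0, 0, -0.05], [0, 0, -0.1], [0, 0, -0.1]], "angular": [[0, 0, 0], [0, 0, 0], [0, 0, 0], [0, 0, 0], [0, 0, 0]]}}

```text
time: 8.45
tool_pos: [0.5867, 0.2021, 0.0676]
orientation: [[0.998, -0.001, 0.066], [-0.066, -0.007, 0.998], [-0.001, -1.0, -0.007]]
ft_force: [-2.8, -12.1, 12.5]
finger_gap: 0.0167
```

Call:
{"op": "carry_out", "data": {"delta_pos": [[0, 0, -0.04], [0, 0, -0.08], [0, 0, -0.08]], "angular": [[0, 0, 0], [0, 0, 0], [0, 0, 0]]}}

```text
time: 8.75
tool_pos: [0.5867, 0.202, 0.0676]
orientation: [[0.998, -0.0, 0.064], [-0.064, -0.003, 0.998], [0.0, -1.0, -0.003]]
ft_force: [-2.1, -5.3, 8.3]
finger_gap: 0.0166
```

Call:
{"op": "carry_out", "data": {"delta_pos": [[0, 0, 0], [0, 0, 0], [0, 0, 0], [0, 0, 0]], "angular": [[0, 0, 0], [0, 0, 0], [0, 0, 0], [0, 0, 0]], "gripper": 46}}

```text
time: 9.15
tool_pos: [0.5865, 0.2049, 0.0665]
orientation: [[0.998, -0.0, 0.061], [-0.061, 0.0, 0.998], [-0.0, -1.0, 0.0]]
ft_force: [-0.2, 0.6, -0.2]
finger_gap: 0.0461
```

```bash
python3 -c "
from h import *
go([.5823,.1366,.22],86.46)
p,d=viewer.capture('side');cv2.imwrite('pics/s5.png',cv2.resize(p[110:220,140:270,::-1],None,fx=5,fy=5,interpolation=0))"
```

```text
[-2.000e-03 -3.837e+00 -1.710e+00] [-0.001  0.003 -0.002] dist 0.1680327806970848 t 9.15 p [0.5865 0.2049 0.0665] F [-0.16  0.63 -0.2 ] gap 0.04606516583696727
```

View pics/s5.png

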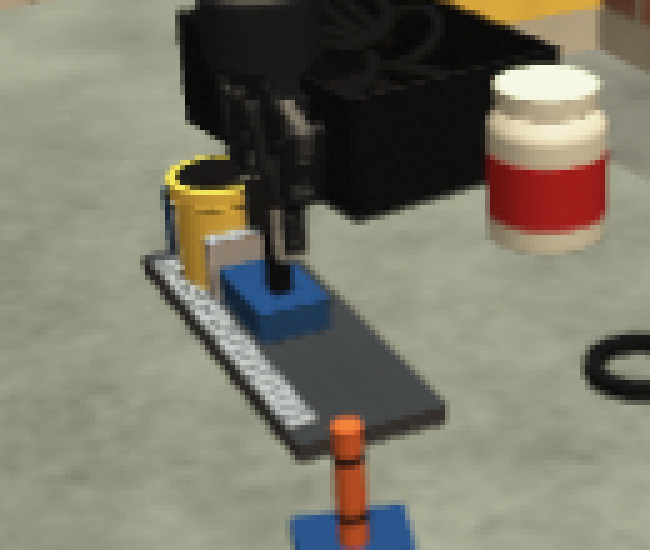

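Released, with the fitting upright and the jaw still against it (crop 205–260,260). Next: lift and go to the stylus.

Call:
{"op": "carry_out", "data": {"delta_pos": [[0, -0.7, 0], [0, -1.5, 0], [0, -2.3, 0], [0, -3, 0], [0, -3, 0]], "angular": [[0, 0, 0], [0, 0, 0], [0, 0, 0], [0, 0, 0], [0, 0, 0]]}}

```text
time: 9.7
tool_pos: [0.5886, 0.2057, 0.191]
orientation: [[0.998, 0.007, 0.062], [-0.062, 0.003, 0.998], [0.007, -1.0, 0.003]]
ft_force: [0.2, 0.4, 0.5]
finger_gap: 0.0457
```

```bash
python3 -c "
from h import *
go([.491,-.0964,.185],86.46)"
```

```text
[-1.971  0.113 -7.689] [-0.022  0.001  0.047] dist 0.3175549241694599 t 9.7 p [0.5886 0.2057 0.191 ] F [0.24 0.43 0.54] gap 0.045733685234385875
```

Call:
{"op": "carry_out", "data": {"delta_pos": [[-0.2, 0, -0.8], [-0.5, 0, -1.8], [-0.7, 0, -2.8], [-1, 0, -3.8], [-1.2, 0, -4.8], [-1.5, 0, -5.8], [-1.8, 0, -6.8], [-1.95, 0, -7.5], [-1.95, 0, -7.69], [-1.95, 0, -7.69], [-1.95, 0, -7.69], [-1.95, 0, -7.69]], "angular": [[0, 0, 0], [0, 0, 0], [0, 0, 0], [0, 0, 0], [0, 0, 0], [0, 0, 0], [0, 0, 0], [0, 0, 0], [0, 0, 0], [0, 0, 0], [0, 0, 0], [0, 0, 0]]}}

```text
time: 10.9
tool_pos: [0.4902, -0.0959, 0.1865]
orientation: [[0.998, -0.0, 0.059], [-0.059, 0.001, 0.998], [-0.0, -1.0, 0.001]]
ft_force: [-0.0, 0.7, -0.3]
finger_gap: 0.0463
```

```bash
python3 -c "
from h import *
go([.491,-.0964,.083],86.46)
p,d=viewer.capture('top');cv2.imwrite('pics/t6.png',cv2.resize(p[140:260,90:360,::-1],None,fx=2.9,fy=2.9,interpolation=0))
p,d=viewer.capture('side');cv2.imwrite('pics/s6.png',cv2.resize(p[110:260,140:300,::-1],None,fx=4,fy=4,interpolation=0))"
```

```text
[ 0.02   2.588 -0.014] [-0.006  0.019 -0.001] dist 0.10352238089334699 t 10.9 p [ 0.4902 -0.0959  0.1865] F [-0.05  0.7  -0.31] gap 0.04625210454504831
```

View pics/s6.png

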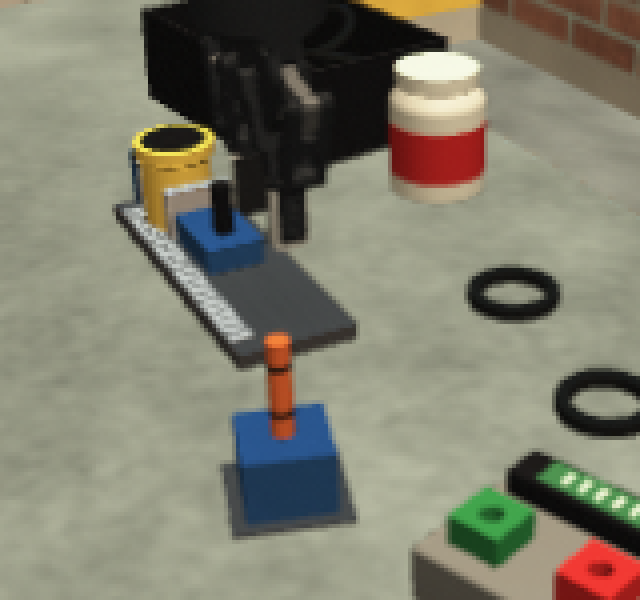

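View pics/t6.png

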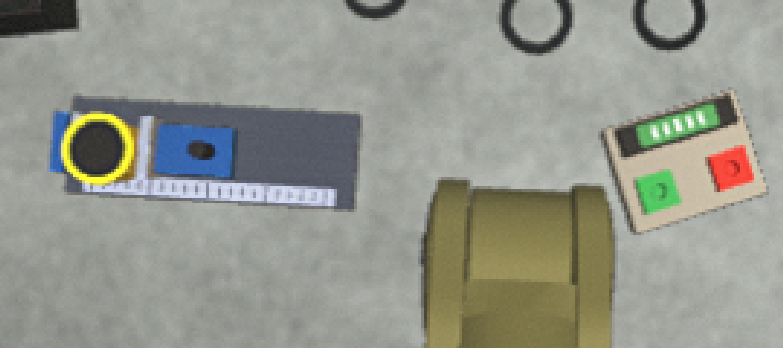

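The gauge is shut with the fitting pinched (top crop 97,148, jaw at 147), and the gripper is above the stylus (side crop 278,340). Next: descend.

Call:
{"op": "carry_out", "data": {"delta_pos": [[0.02, 0.6, 0], [0.02, 1.3, 0], [0.02, 2, 0], [0.02, 2.4, 0], [0.02, 2.56, 0], [0.02, 2.56, 0], [0.02, 2.56, 0]], "angular": [[0, 0, 0], [0, 0, 0], [0, 0, 0], [0, 0, 0], [0, 0, 0], [0, 0, 0], [0, 0, 0]]}}

```text
time: 11.7
tool_pos: [0.4912, -0.0974, 0.0849]
orientation: [[0.998, 0.001, 0.061], [-0.061, -0.0, 0.998], [0.001, -1.0, -0.0]]
ft_force: [-0.3, -0.3, 0.7]
finger_gap: 0.046
```

Call:
{"op": "carry_out", "data": {"delta_pos": [[0, 0, 0], [0, 0, 0], [0, 0, 0], [0, 0, 0], [0, 0, 0], [0, 0, 0]], "angular": [[0, 0, 0], [0, 0, 0], [0, 0, 0], [0, 0, 0], [0, 0, 0], [0, 0, 0]], "gripper": 8, "squeeze": 40}}

```text
time: 12.3
tool_pos: [0.4912, -0.0978, 0.0851]
orientation: [[0.998, 0.002, 0.062], [-0.062, -0.0, 0.998], [0.002, -1.0, -0.0]]
ft_force: [-0.6, -0.5, 6.2]
finger_gap: 0.0148
```

```bash
python3 -c "
from h import *
go([.491,-.0964,.083],86.46)
p,d=viewer.capture('side');cv2.imwrite('pics/s7.png',cv2.resize(p[110:260,140:300,::-1],None,fx=4,fy=4,interpolation=0))"
```

```text
[-0.007  0.052  0.034] [0.002 0.    0.011] dist 0.002489924779481156 t 12.3 p [ 0.4912 -0.0978  0.0851] F [-0.64 -0.53  6.22] gap 0.014810886374009298
```

View pics/s7.png

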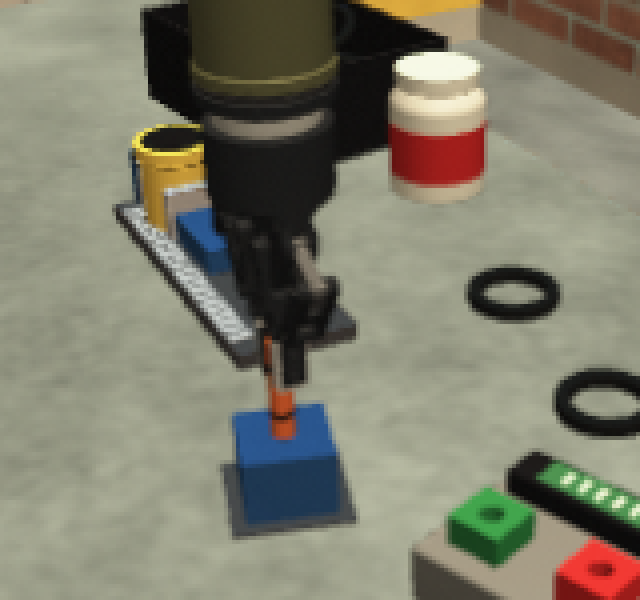

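The stylus is gripped (opening 14.8 mm; handle at crop 283,400). Next: lift.

Call:
{"op": "carry_out", "data": {"delta_pos": [[0, -0.3, 0], [0, -0.7, 0], [0, -1.2, 0], [0, -1.8, 0], [0, -2.3, 0], [0, -2.5, 0], [0, -2.5, 0], [0, -2.5, 0]], "angular": [[0, 0, 0], [0, 0, 0], [0, 0, 0], [0, 0, 0], [0, 0, 0], [0, 0, 0], [0, 0, 0], [0, 0, 0]]}}

```text
time: 13.15
tool_pos: [0.4901, -0.0977, 0.1835]
orientation: [[0.998, -0.001, 0.062], [-0.062, 0.0, 0.998], [-0.001, -1.0, -0.0]]
ft_force: [-0.3, -0.9, -1.4]
finger_gap: 0.0148
```

```bash
python3 -c "
from h import *
go([.549,-.248,.185],86.46)
p,d=viewer.capture('side');cv2.imwrite('pics/s8.png',cv2.resize(p[110:260,140:300,::-1],None,fx=4,fy=4,interpolation=0))"
```

```text
[ 1.701 -0.038 -3.659] [ 0.    -0.    -0.007] dist 0.16142520728704246 t 13.15 p [ 0.4901 -0.0977  0.1835] F [-0.28 -0.89 -1.4 ] gap 0.014812263594899407
```

View pics/s8.png

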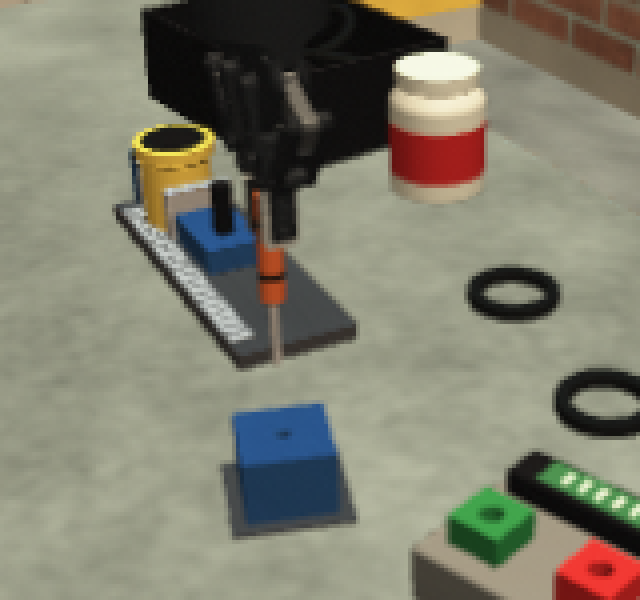

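The stylus is lifted and hangs upright (tip at crop 277,362). Next: move above the green mouth.

Call:
{"op": "carry_out", "data": {"delta_pos": [[0.2, 0, -0.4], [0.5, 0, -1.1], [0.9, 0, -1.9], [1.3, 0, -2.7], [1.6, 0, -3.3], [1.7, 0, -3.65], [1.7, 0.3, -3.65], [1.7, 0.6, -3.65], [1.7, 0.6, -3.65], [1.7, 0.6, -3.65], [1.7, 0.6, -3.65]], "angular": [[0, 0, 0], [0, 0, 0], [0, 0, 0], [0, 0, 0], [0, 0, 0], [0, 0, 0], [0, 0, 0], [0, 0, 0], [0, 0, 0], [0, 0, 0], [0, 0, 0]]}}

```text
time: 14.3
tool_pos: [0.5497, -0.2466, 0.1607]
orientation: [[0.998, 0.0, 0.06], [-0.06, 0.0, 0.998], [0.0, -1.0, 0.0]]
ft_force: [0.4, 0.9, -0.1]
finger_gap: 0.0145
```

```bash
python3 -c "
from h import *
go([.549,-.248,.142],86.46)
s=readout.observe();t=np.array(s['tool_pos'])-[0,0,.082]
print('tip proj',t,proj('side',[t,[t[0],t[1],.06],[.549,-.248,.06]]))
p,d=viewer.capture('side');cv2.imwrite('pics/s9raw.png',p[:,:,::-1]);cv2.imwrite('pics/s9.png',cv2.resize(p[170:290,220:340,::-1],None,fx=5,fy=5,interpolation=0))
p,d=viewer.capture('top');cv2.imwrite('pics/t9.png',p[:,:,::-1])"
```

```text
[-0.015  0.466 -0.036] [-0.001  0.01   0.003] dist 0.018714849260048322 t 14.3 p [ 0.5497 -0.2466  0.1607] F [ 0.36  0.86 -0.08] gap 0.014459474662807536
tip proj [ 0.54966181 -0.24660104  0.07865075] [[263.98104556 231.26011902]
 [263.79621428 237.78045964]
 [263.90275    238.19413442]]
```

View pics/s9.png

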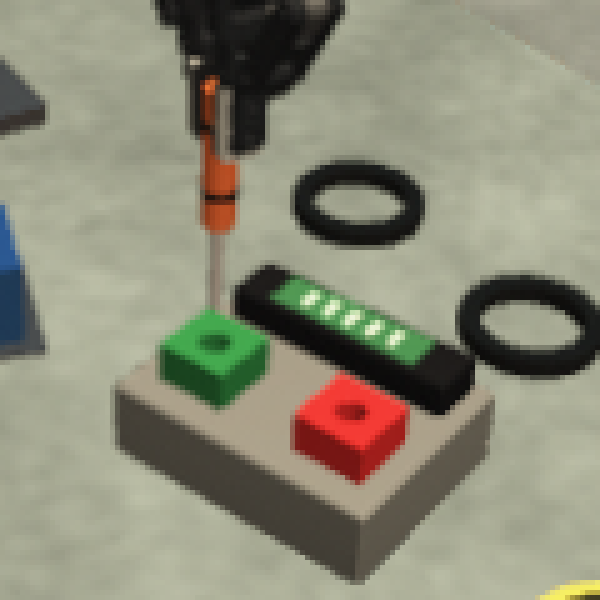

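View pics/t9.png

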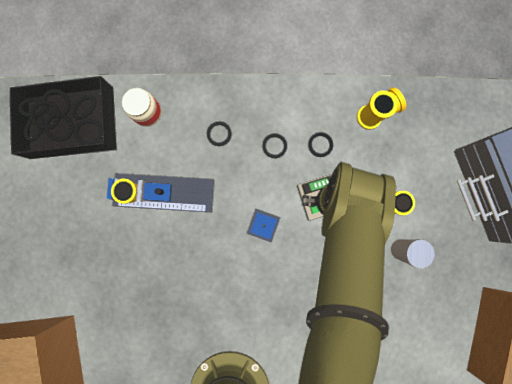

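Side crop: the tip is at (217,308) and the hole centre at (215,343), and both match their projections to within about 1 px, so they line up. The top view shows the seals and spare unmoved. Next: descend with a small y correction.

Call:
{"op": "carry_out", "data": {"delta_pos": [[-0.01, 0.1, -0.03], [-0.01, 0.25, -0.03], [-0.01, 0.4, -0.03], [-0.01, 0.55, -0.03], [-0.01, 0.65, -0.03], [-0.01, 0.65, -0.03], [-0.01, 0.65, -0.03]], "angular": [[0, 0, 0], [0, 0, 0], [0, 0, 0], [0, 0, 0], [0, 0, 0], [0, 0, 0], [0, 0, 0]]}}

```text
time: 15.1
tool_pos: [0.549, -0.2487, 0.1342]
orientation: [[0.998, -0.0, 0.062], [-0.062, 0.0, 0.998], [-0.0, -1.0, 0.0]]
ft_force: [-0.0, 0.2, -0.5]
finger_gap: 0.0148
```

```bash
python3 -c "
from h import *
go([.549,-.248,.122],86.46)
p,d=viewer.capture('side');cv2.imwrite('pics/s10.png',cv2.resize(p[170:290,220:340,::-1],None,fx=5,fy=5,interpolation=0))"
```

```text
[-0.002  0.305  0.018] [-0.001  0.001 -0.001] dist 0.012214147923784184 t 15.1 p [ 0.549  -0.2487  0.1342] F [-0.02  0.17 -0.52] gap 0.01481909504193449
```

View pics/s10.png

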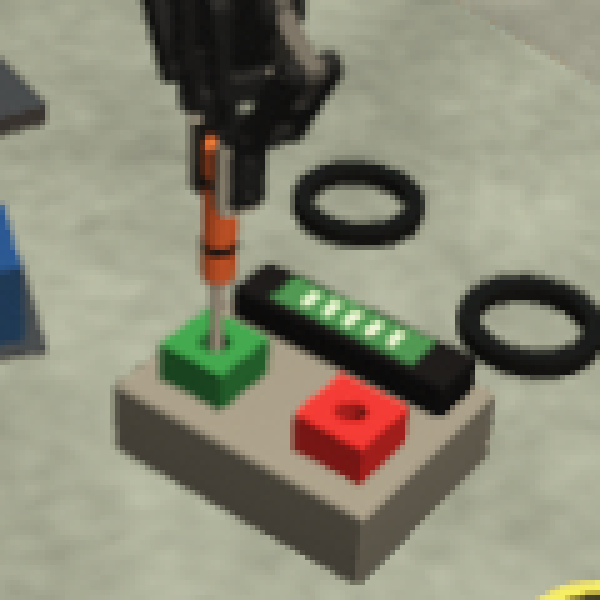

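The tip is inside the hole (217,345) and reads no contact force. Next: press.

Call:
{"op": "carry_out", "data": {"delta_pos": [[0, 0.06, 0], [0, 0.12, 0], [0, 0.18, 0], [0, 0.24, 0], [0, 0.24, 0]], "angular": [[0, 0, 0], [0, 0, 0], [0, 0, 0], [0, 0, 0], [0, 0, 0]]}}

```text
time: 15.65
tool_pos: [0.5492, -0.2488, 0.1247]
orientation: [[0.998, 0.0, 0.062], [-0.062, -0.0, 0.998], [0.0, -1.0, -0.0]]
ft_force: [-0.8, 1.1, 2.9]
finger_gap: 0.0147
```

Call:
{"op": "carry_out", "data": {"delta_pos": [[0, 0.05, 0], [0, 0.1, 0], [0, 0.1, 0]], "angular": [[0, 0, 0], [0, 0, 0], [0, 0, 0]]}}

```text
time: 15.95
tool_pos: [0.5505, -0.2491, 0.1231]
orientation: [[0.998, 0.004, 0.062], [-0.062, -0.002, 0.998], [0.004, -1.0, -0.001]]
ft_force: [-2.5, 1.4, 17.7]
finger_gap: 0.0147
```

The button has bottomed: z stops at 0.1231 while force rises to 17.7 N. I'll ease off slightly and hold.

Call:
{"op": "carry_out", "data": {"delta_pos": [[0, -0.03, 0], [0, -0.03, 0], [0, -0.03, 0], [0, -0.03, 0], [0, -0.03, 0], [0, -0.03, 0]], "angular": [[0, 0, 0], [0, 0, 0], [0, 0, 0], [0, 0, 0], [0, 0, 0], [0, 0, 0]]}}

```text
time: 16.55
tool_pos: [0.5499, -0.2491, 0.1235]
orientation: [[0.998, 0.003, 0.062], [-0.062, -0.001, 0.998], [0.003, -1.0, -0.001]]
ft_force: [-1.6, 1.0, 12.1]
finger_gap: 0.0145
```

```bash
python3 -c "
from h import *
go([.549,-.248,.123],86.46)
p,d=viewer.capture('side');cv2.imwrite('pics/s11.png',cv2.resize(p[130:290,150:340,::-1],None,fx=4,fy=3.7,interpolation=0))
p,d=viewer.capture('top');cv2.imwrite('pics/t11.png',cv2.resize(p[165:220,100:225,::-1],None,fx=6,fy=6,interpolation=0))
go([.549,-.248,.123],86.46)"
```

```text
[-0.024  0.013  0.025] [0.007 0.    0.018] dist 0.0014858068066144325 t 16.55 p [ 0.5499 -0.2491  0.1235] F [-1.63  0.98 12.12] gap 0.014506270032523295
[-0.023  0.013  0.026] [ 0.007 -0.     0.018] dist 0.0014876581814077122 t 16.65 p [ 0.5499 -0.2491  0.1235] F [-0.79  1.08 12.18] gap 0.014578997508844505
```

View pics/s11.png

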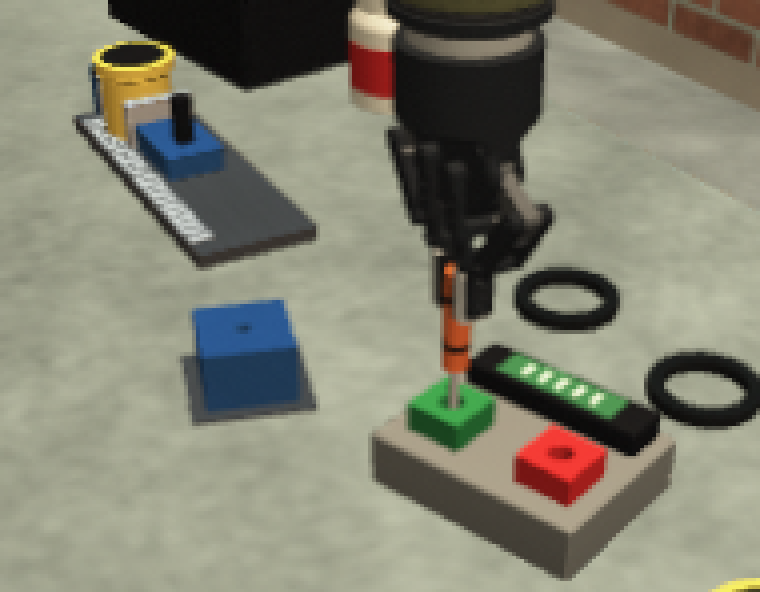

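View pics/t11.png

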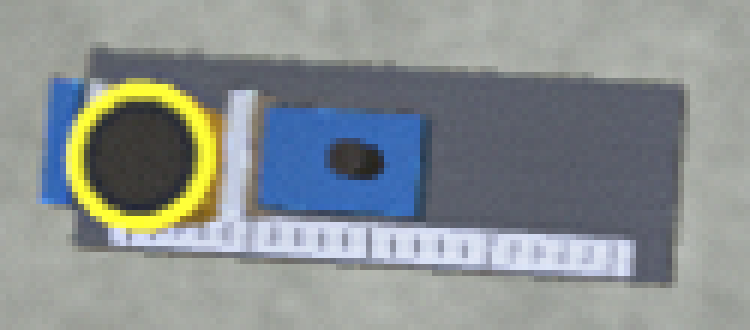

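The shaft is inside the green hole (side crop 455,400). The gauge is shut with the fitting upright against jaw and anvil (top crop 142,157), and the push is steady at 12 N. Handing in.

```bash
python3 -c "
from cell import hand_in
print(hand_in())"
```

```text
the job is handed in; nothing more can be done
None
```

I handed the job in at about 16.7 s with the stylus still gripped and the green button held down. The hand-in reports no verdict, so I'm going by my own checks.

- **Gauge:** I slid the jaw by its post until the anvil reached its stop. The position froze at y = 0.2022 m while the wrist force rose to about 20 N, roughly 16 N of it on the fitting after jaw friction. I eased off and let go. In the last pictures the fitting stands upright, touching the jaw and hard against the anvil.
- **Stylus and button:** I took the stylus from its stand and pushed it through the green hole until the button bottomed, at a TCP height of about 0.123 m (0.124 m expected) and 17.7 N. I then eased to a steady 12 N. The grip setting is 40 N with a finger opening of 14.6 mm.
- **Nothing else touched:** The red button was not touched. The seal rings and spare fitting looked unmoved in the full top view taken just before pressing. The last pictures covered only part of them.

Three readings disagreed slightly:
- The side camera put points 2–7 mm further in +y than the top camera, so I used the top camera. Tip and hole still lined up to within 1 px in the side view.
- The finger opening read about 1.3 mm less than the diameter of both gripped cylinders.
- While gripping, the wrist showed about 6–16 N upward, highest while pushing the jaw. I put it down to the pads swinging forward as they close; it was gone once I let go of the post.

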